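# Park the spare roller at the top of the sloping inspection chute

## Robot

A 6-joint arm with a two-finger parallel gripper is mounted at the origin on a cart in front of the work surface, level with it; the furniture and walls round the work are solid. World frame = base frame: x ahead of the robot, y to its left, z up, the work surface at z = 0. Lengths are in mm, angles in rad, forces in N, time in s.
With the tool pointing down it reaches from about 400 to 925 mm from the base axis. Payload 12.5 kg.
Tool frame: the origin (TCP) lies midway between the tips of the shut fingers; the grasp point (between the pads) lies 19 mm behind it; z points along the fingers, y is the line along which they close (so a half turn about z gives the same grasp; the last joint's range is limited). The gripper opens to 95 mm and grips with 3 to 60 N. Pads are 20 mm wide; open, the fingers measure 119 mm over their backs; the gripper's body (75 mm by 180 mm) begins 59 mm behind the grasp point.
Start: joints at [-1.349, 0.491, 1.559, -0, 1.092, -0.106], TCP at [201.249, -591.731, 214.661] pointing down, gripper open.
Joint ranges: [-3.1, 3.1], [-0.84, 2.19], [0.05, 2.79], [-1.13, 4.28], [0.06, 2.93], [-2.69, 2.69]. Speed limits (rad/s): [2.22, 2.22, 2.79, 3.14, 3.14, 3.14].

## Interface

Orientations are given as [roll, pitch, yaw] about the fixed x, y, z axes, in that order (R = Rz(yaw) Ry(pitch) Rx(roll)).
In Python, from cell import * gives the robot as it stands. The module is installed in compiled form; this text tells all that it offers.
- The arm moves only by the tool arm_command, never from a script. Its arguments are lists of equal length, an entry for each row: "delta_pos": the shift along the world's x, y, z in units of 250 mm (1.0 is 250 mm), a list of three; "delta_rot": the turn, a rotation vector about the world's x, y, z in units of 90 degrees (1.0 is 90 degrees), a list of three; "claw": the closure, from 0 (fully open) to 1 (shut). In form: {"delta_pos": [[tx, ty, tz], ...], "delta_rot": [[wx, wy, wz], ...], "claw": [claw, ...]}. A call has exactly 5 rows; each row is the pose to reach, as a shift and turn from the pose commanded when the call began; what a row does not reach only later rows make up. A row lasts 1/12 s, in which the tool goes at most 41.7 mm and 7.16 degrees, less where a joint would pass 70% of its speed; a pose out of reach is approached as far as the arm can. A call with a number of a shift or a turn outside -1 to 1 is refused whole. A call with a gripper value outside its range is refused whole. The fingers move at their own pace and stop on an object; the grip force is fixed at half the most. Time passes only in rows, so rows that repeat a pose let the fingers close, or fill a call up. It gives the time, the measured TCP pose, the force, the opening and the grip force at its end, in the units of the state.
- state(): the state, without advancing time (a new reading comes with each control period).
- read_camera(name): name is "side" or "top" or "wrist"; returns the picture (400x640x3 uint8, red, green, blue); there is no depth.
- calibration(name): a dict with "camera_matrix" (3x3 intrinsics, pixels), "T" (4x4, takes a point from camera to world coordinates). Camera axes: x right, y down, z forward; pixel columns grow to the right and rows downward; lengths in mm; the calibration is good to about 2 mm. A picture is of the moment at which its call begins: read the wrist's pose just before it. calibration takes no time and is no camera call; for the wrist camera it gives the pose at the moment of the call.
- job_done(): hands the job in; it is judged then, once.
The state is a dict: "t": time; "joints": joint angles; "qvel": joint speeds; "tau": joint torques, N m; "eef_pos": TCP position; "tcp_rot": TCP orientation; "ft_force": force on the tool from outside, world axes, zero at the start; "moment": the same for the moment, N m; "opening": opening from 0.0 (shut) to 1.0 (fully open); "grip_force": force on a finger pad.
Only numpy, scipy, OpenCV 4.12 (cv2) and the standard library are available. Lean on these libraries where they do the work, as an engineer would, in place of code of your own. Each camera call takes 0.05 s, during which the arm holds its last target. There are 200 camera calls.

## Task

Using only the fingertips, push the loose two-wheeled roller up the sloping chute, over the low ridge and into the seat against the upper stop, so that it cannot roll back. Then push the swinging keeper bar fully across the chute behind it. Only push: do not pick the roller up, do not swing the keeper across before the roller is seated, and leave the timer, the marker and the tape roll where they are.

Things in the scene. Friction and masses are not known exactly. Their poses are not given: they have to be found in the camera images.
- chute: Sloping aluminium gutter on a low fixed stand, roughly parallel to the bench's front edge; uphill end at the robot's right. Origin: top of its floor, mid-length, mid-width, 31.5 mm above the worktop. Axes follow the 7 degree slope: -y uphill along it, +x across (away from the robot), z square to the floor. Floor: x +-32.5 mm, y +-132 mm; outside it walls 4 mm thick, tops z 18 mm.
- ridge (a point): Middle of the crest of the low ridge across the whole chute floor: chute frame (0, -85, 3) mm. 3 mm high; rises gently from y = -73 mm, drops steeply on the uphill side. The seat is the 35 mm of floor between this crest and the upper stop.
- stop_face (a point): Middle of the downhill face of the grey upper stop at the chute's high end: chute frame (0, -120, 16) mm; the stop's top is at chute z 32 mm.
- low_lip (a point): Top edge of the low end lip of the chute, on its uphill face: chute frame (0, 127, 12) mm; the lip is 5 mm thick.
- roller: Loose roller, 0.11-0.23 kg: two grey wheels, 44 mm diameter, 8 mm wide, on a steel axle 18 mm thick with 44 mm free between the wheels, across the chute. Origin: its centre; x is the axle. Starts against the low lip (chute y 105, z 22 mm). Pushed on the axle it rolls up; let go below the ridge it rolls back. Seated: chute y -96 to -98 mm, z 22 mm (2 mm play).
- keeper (a joint): Keeper bar angle, rad. 0: along the chute outside the wall on the robot's side, pointing downhill (chute +y) from its pivot. Negative: outward, to the robot. pi/2 (end stop): straight across the chute (chute +x), just downhill of the seated roller. Starts -0.2 to 0.05; swings parallel to the chute floor; stays where left (friction, about 0.5 N at the end), no spring.
- keeper_pivot (a point): Keeper pivot axis, at the middle height of the bar: chute frame (-44, -65, 30) mm. The bar is dark steel, 10 mm wide, 14 mm high (chute z 23 to 37 mm, so it passes 5 mm over the wall tops), and reaches 72 mm from the pivot.
- keeper_knob (a point): Point in the bar 65 mm from the pivot, at the bar's middle height; a 13 mm black knob stands on the bar here, its top 17 mm above this point.
- timer: Bench timer, 59x68x24 mm, loose, beyond the low end of the chute. Origin: centre of its underside. Leave it.
- marker: Marker pen lying flat, 10x128x12 mm, loose, between the chute's lower half and the robot. Origin: centre of its underside, long along its y. Leave it.
- tape: Roll of tape lying flat, 76 mm diameter, 16 mm high, loose, to the right of the chute. Origin: centre of its underside. Leave it.

How it is judged:
By the outcome, as a careful person would: the job done as asked, in the order asked, and still so for the second after the job is handed in, with the robot touching nothing.
It also fails if it takes over 54 s, if anything falls off the work surface, if the arm or the gripper's body presses on something with over 40 N, if the wrist force passes 120 N, or if a joint passes its speed limit or range.

## Working session

There is one attempt and no reset: what is moved stays moved. The work goes in short steps, Python scripts to look and compute and a tool call to move; the robot and the scene stay as the last step left them, time stands still between calls to the robot, and variables do not carry over. Pictures are saved under pics/ and viewed, at most 10 in all, crops included, and the job is handed in when it is done.

Besides the shell and the picture viewer there is one more tool, called after "Request:" as name(argument=value, ...) on one line, values as JSON. arm_command: Moves the arm, as the interface text tells. Shifts and turns lie within -1 to 1; 1 stands for 250 mm of shift or 90 degrees of turn. Its arguments: {"type":"object","properties":{"delta_pos":{"type":"array"},"delta_rot":{"type":"array"},"claw":{"type":"array"}},"required":["delta_pos","delta_rot","claw"]}

```bash
mkdir -p pics; python3 - <<'E'
from cell import *
import cv2
s=state();print(s)
for n in("side","top"):
    im=read_camera(n);cv2.imwrite(f"pics/{n}0.png",im[:,:,::-1])
    c=calibration(n);print(n,c["camera_matrix"].tolist(),c["T"].round(4).tolist())
E
```

```text
{'t': 0.0, 'joints': array([-1.34861757e+00,  4.91551847e-01,  1.55944368e+00,  2.20220443e-05,
        1.09171853e+00, -1.05638607e-01]), 'qvel': array([-3.40936420e-04,  4.96857257e-05, -9.55887868e-04,  1.60301834e-03,
        7.98579834e-04,  3.66262546e-04]), 'tau': array([-1.10864858e-03, -6.12646508e+01, -2.58180857e+01,  6.92177704e-02,
        4.82050551e-02, -7.50116214e-05]), 'eef_pos': array([ 201.18513916, -591.4747673 ,  214.06853267]), 'tcp_rot': array([-3.14047955e+00, -1.37666563e-04,  3.27807126e-01]), 'ft_force': array([-0.28096692,  0.5296351 ,  0.43877079]), 'moment': array([-0.03730914, -0.02148521, -0.00330898]), 'grip_force': 0.0, 'opening': 1.0031065828658523}
side [[453.62003846456344, 0.0, 321.8030048766994], [0.0, 453.62003846456344, 202.5612739224252], [0.0, 0.0, 1.0]] [[-0.9906, -0.0691, 0.1182, 322.6997], [-0.1357, 0.6109, -0.78, 988.2305], [-0.0183, -0.7887, -0.6145, 718.5184], [0.0, 0.0, 0.0, 1.0]]
top [[494.38394157020986, 0.0, 313.72931242937904], [0.0, 494.38394157020986, 197.9394500338932], [0.0, 0.0, 1.0]] [[-0.0001, -0.985, 0.1727, 249.4469], [-1.0, -0.0004, -0.0025, 167.7334], [0.0025, -0.1727, -0.985, 1292.2937], [0.0, 0.0, 0.0, 1.0]]
```

View pics/top0.png

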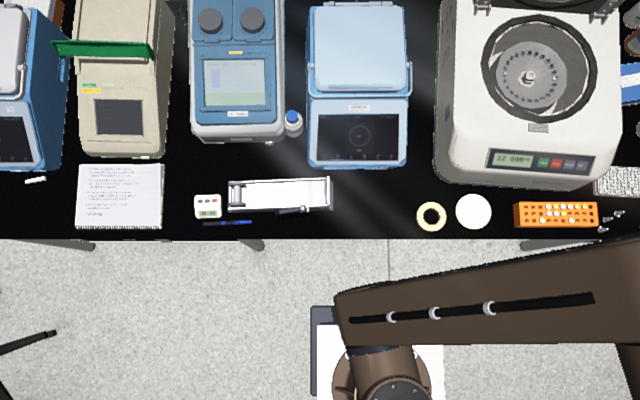

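View pics/side0.png

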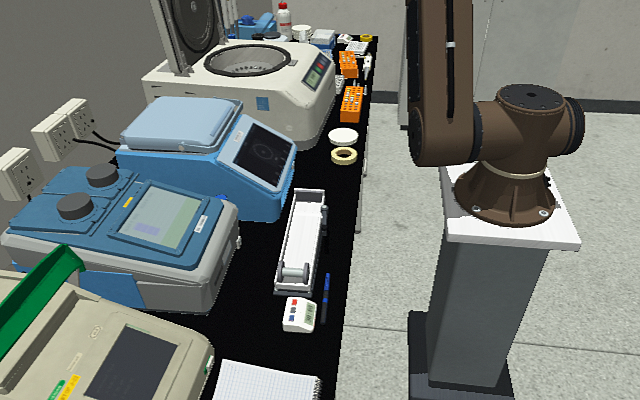

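Top: the chute spans about px (228–332, 177–215), with the roller at its left (low) end and the keeper knob near (304,209). The side view agrees. I'll zoom in on both next.

```bash
python3 - <<'E'
import cv2,numpy as np
a=cv2.imread("pics/top0.png")[165:235,215:345];b=cv2.imread("pics/side0.png")[180:300,260:345]
a=cv2.resize(a,None,fx=6,fy=6,interpolation=cv2.INTER_CUBIC);b=cv2.resize(b,None,fx=5,fy=5,interpolation=cv2.INTER_CUBIC)
cv2.imwrite("pics/topc.png",a);cv2.imwrite("pics/sidec.png",b)
E
```

```text
(no output)
```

View pics/topc.png

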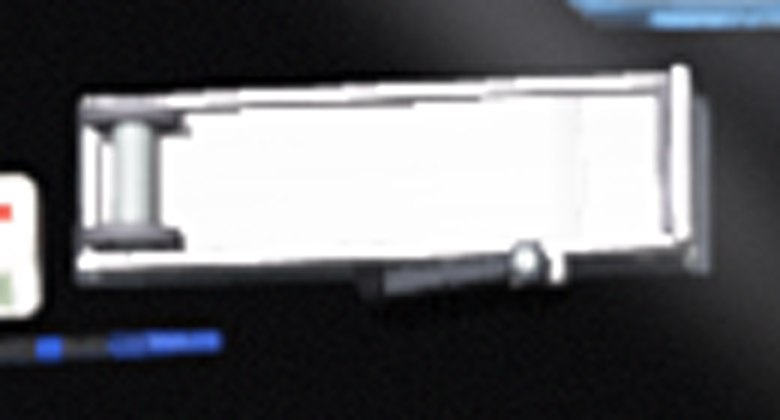

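View pics/sidec.png

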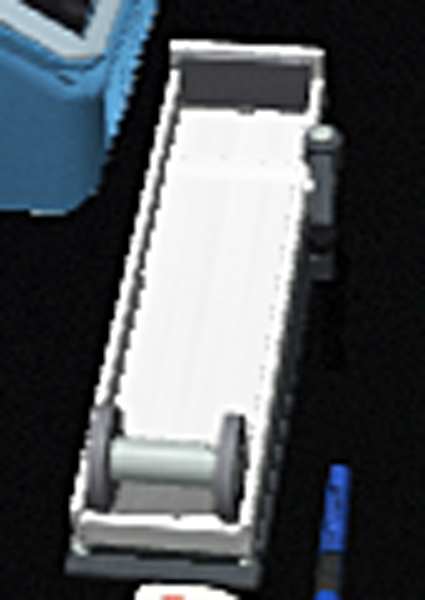

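Top crop: the wall's low corners are at (80,97) and (77,270), the stop's top strip runs (688,66)–(688,243), and the axle runs (137,123)–(137,230). The keeper pivot is near (530,262) and the bar end near (365,283). I'll fit the chute pose from both views.

```bash
cat > h.py <<'E'
import numpy as np
from scipy.spatial.transform import Rotation as R
from scipy.optimize import least_squares
from cell import calibration
S=np.radians(7)
def chute(p,q):  # q=x,y,yaw ; chute->world; uphill -y
    M=(R.from_euler('z',q[2])*R.from_euler('x',-S)).as_matrix()
    return np.atleast_2d(p)@M.T+[q[0],q[1],31.5]
def proj(n,P):
    c=calibration(n);T=np.linalg.inv(c["T"]);p=P@T[:3,:3].T+T[:3,3]
    p=p@c["camera_matrix"].T;return p[:,:2]/p[:,2:]
def kp(a,r=65,z=30): return np.array([-44+r*np.sin(a),-65+r*np.cos(a),z])
E
python3 - <<'E'
from h import *
import cv2
top=[((80,97),(36.5,132,18)),((77,270),(-36.5,132,18)),((688,66),(36.5,-132,32)),((688,243),(-36.5,-132,32)),((137,123),(22,105,24)),((137,230),(-22,105,24))]
side=[((170,40),(36.5,-132,32)),((322,46),(-36.5,-132,32)),((178,108),(32.5,-120,0)),((112,458),(22,105,24)),((220,460),(-22,105,24)),((255,545),(-36.5,132,18)),((72,528),(36.5,132,18))]
D=[]
for n,l,k,o in(("top",top,6,(215,165)),("side",side,5,(260,180))):
    D.append((n,(np.array([a for a,_ in l])+.5)/k-.5+o,np.array([b for _,b in l])))
f=lambda q:np.concatenate([(proj(n,chute(P,q))-u).ravel() for n,u,P in D])
r=least_squares(f,[350,250,0],loss='soft_l1');q=r.x;print(q,np.round(f(q).reshape(-1,2),1).tolist())
np.save("q.npy",q)
for a in(-.2,-.1,0,.05):
  for n,k,o in(("top",6,(215,165)),("side",5,(260,180))):
    print(a,n,((proj(n,chute([kp(a,0,37),kp(a,65,47),kp(a,72,37)],q))-o+.5)*k).round().tolist())
for n,p in dict(low=(0,105,22),ridge=(0,-85,3),seat=(0,-97,22),piv=(-44,-65,30),stop=(0,-120,16)).items(): print(n,chute(p,q).round(1))
E
```

```text
[4.80924893e+02 2.54403283e+02 1.98897100e-02] [[-0.3, 0.3], [-0.0, -0.8], [-0.9, -0.3], [-0.2, -1.1], [-0.3, 0.5], [-0.4, -0.5], [0.2, 0.4], [0.1, 0.8], [0.5, -0.1], [1.0, -0.8], [0.8, 0.4], [-0.8, -3.3], [-0.1, -2.7]]
-0.2 top [[526.0, 259.0], [370.0, 292.0], [359.0, 299.0]]
-0.2 side [[323.0, 145.0], [336.0, 236.0], [338.0, 263.0]]
-0.1 top [[526.0, 259.0], [368.0, 277.0], [356.0, 282.0]]
-0.1 side [[323.0, 145.0], [321.0, 236.0], [321.0, 264.0]]
0 top [[526.0, 259.0], [367.0, 261.0], [355.0, 265.0]]
0 side [[323.0, 145.0], [306.0, 236.0], [305.0, 264.0]]
0.05 top [[526.0, 259.0], [367.0, 254.0], [355.0, 257.0]]
0.05 side [[323.0, 145.0], [298.0, 235.0], [297.0, 263.0]]
low [[478.8 361.3  40.5]]
ridge [[482.6 170.4  44.8]]
seat [[482.8 160.8  65.2]]
piv [[438.1 192.7  69.2]]
stop [[483.3 137.3  62. ]]
```

The fit agrees within about 1 px and puts the keeper at about −0.1 rad. I'll travel with the fingers shut and the closing axis along the chute, keeping the body clear of the instruments.

Request:
arm_command(delta_pos=[[0.1, 0.13, 0], [0.2, 0.26, 0], [0.3, 0.39, 0], [0.4, 0.52, 0], [0.5, 0.65, 0]], delta_rot=[[0, 0, -0.04], [0, 0, -0.08], [0, 0, -0.12], [0, 0, -0.16], [0, 0, -0.196]], claw=[1, 1, 1, 1, 1])

```text
t: 0.52
eef_pos: [326.9, -427.5, 214.4]
tcp_rot: [-3.141, 0.0, 0.016]
ft_force: [0.7, -0.2, 0.2]
opening: 0.706
grip_force: 0.0
```

Request:
arm_command(delta_pos=[[0.06, 0.15, 0], [0.12, 0.3, 0], [0.18, 0.45, 0], [0.24, 0.6, 0], [0.3, 0.75, 0]], delta_rot=[[0, 0, 0], [0, 0, 0], [0, 0, 0], [0, 0, 0], [0, 0, 0]], claw=[1, 1, 1, 1, 1])

```text
t: 0.93
eef_pos: [401.4, -239.8, 214.6]
tcp_rot: [-3.142, 0.0, 0.02]
ft_force: [0.9, -1.6, 0.2]
opening: 0.356
grip_force: 0.0
```

```bash
python3 - <<'E'
from h import *
q=np.load("q.npy")
for p in((0,127,60),(0,127,17),(0,120,15),(0,-70,15),(0,-82,15)): print(p,chute(p,q).round(1))
E
```

```text
(0, 127, 60) [[478.3 387.7  75.6]]
(0, 127, 17) [[478.4 382.5  32.9]]
(0, 120, 15) [[478.5 375.3  31.8]]
(0, -70, 15) [[482.3 186.8  54.9]]
(0, -82, 15) [[482.5 174.9  56.4]]
```

Request:
arm_command(delta_pos=[[0.02, 0.16, 0], [0.04, 0.32, 0], [0.06, 0.48, 0], [0.08, 0.64, 0], [0.1, 0.8, 0]], delta_rot=[[0, 0, 0], [0, 0, 0], [0, 0, 0], [0, 0, 0], [0, 0, 0]], claw=[1, 1, 1, 1, 1])

```text
t: 1.35
eef_pos: [425.9, -39.8, 214.7]
tcp_rot: [3.142, 0.0, 0.02]
ft_force: [1.2, -0.4, 0.9]
opening: 0.025
grip_force: 0.0
```

Request:
arm_command(delta_pos=[[0.02, 0.16, 0], [0.04, 0.32, 0], [0.06, 0.48, 0], [0.08, 0.64, 0], [0.1, 0.8, 0]], delta_rot=[[0, 0, 0], [0, 0, 0], [0, 0, 0], [0, 0, 0], [0, 0, 0]], claw=[1, 1, 1, 1, 1])

```text
t: 1.77
eef_pos: [450.9, 160.4, 214.6]
tcp_rot: [3.141, 0.0, 0.02]
ft_force: [0.1, -1.8, 0.4]
opening: 0.003
grip_force: 0.0
```

Request:
arm_command(delta_pos=[[0.02, 0.15, -0.06], [0.04, 0.3, -0.12], [0.06, 0.45, -0.18], [0.08, 0.6, -0.24], [0.1, 0.78, -0.32]], delta_rot=[[0, 0, 0], [0, 0, 0], [0, 0, 0], [0, 0, 0], [0, 0, 0]], claw=[1, 1, 1, 1, 1])

```text
t: 2.18
eef_pos: [475.4, 348.1, 137.0]
tcp_rot: [3.142, -0.0, 0.02]
ft_force: [1.3, -0.1, -0.4]
opening: 0.006
grip_force: 0.0
```

Request:
arm_command(delta_pos=[[0, 0.13, 0], [0.01, 0.13, -0.1], [0.01, 0.13, -0.2], [0.01, 0.13, -0.24], [0.01, 0.13, -0.24]], delta_rot=[[0, 0, 0], [0, 0, 0], [0, 0, 0], [0, 0, 0], [0, 0, 0]], claw=[1, 1, 1, 1, 1])

```text
t: 2.6
eef_pos: [476.8, 377.9, 75.4]
tcp_rot: [3.139, 0.004, 0.02]
ft_force: [0.4, 0.1, 0.2]
opening: 0.005
grip_force: 0.0
```

```bash
python3 - <<'E'
from cell import *
import cv2,numpy as np
print(state()["eef_pos"])
a=cv2.resize(read_camera("side")[190:310,240:360],None,fx=4,fy=4,interpolation=cv2.INTER_CUBIC)
b=cv2.resize(read_camera("wrist"),(400,250))
o=np.zeros((480,800,3),np.uint8);o[:,:400]=a[:,40:440];o[:250,400:]=b
cv2.imwrite("pics/1.png",o[:,:,::-1])
E
```

```text
[476.82466665 377.91125277  75.38043179]
```

View pics/1.png

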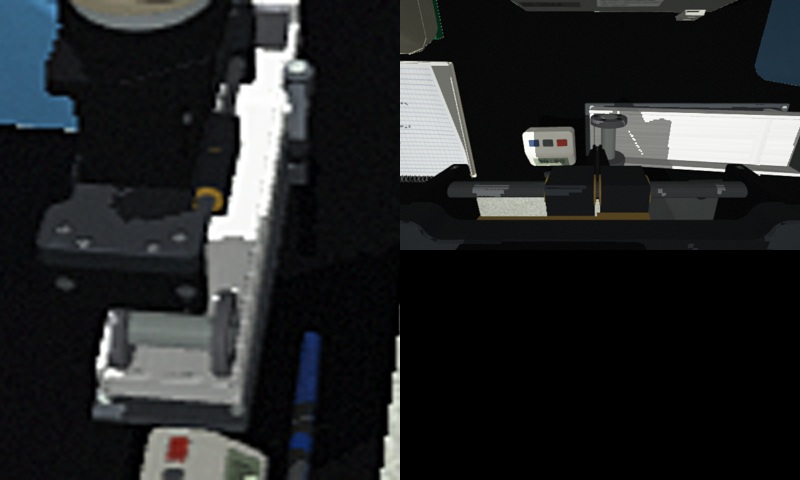

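The side crop shows the roller at (165,330), with the dark gripper body at left and one finger near (210,190). In the wrist view the shut fingers are at (598,190), next to the roller. I'll check the projection against the TCP.

```bash
python3 - <<'E'
from h import *
from cell import *
import cv2
s=state();print(s["eef_pos"],s["joints"].round(3),s["tcp_rot"],s["t"])
p=proj("side",np.array([s["eef_pos"],s["eef_pos"]+[0,0,60]]));print(p,((p-[250,190])*4).round())
p=proj("wrist",np.array([s["eef_pos"]]));print(p)
E
```

```text
[478.22299592 378.4521653   78.29335162] [ 0.561  0.63   1.725 -0.     0.787  2.113] [3.14141746e+00 1.62157948e-04 1.94009445e-02] 2.7
[[291.32744441 264.78561332]
 [289.42122426 242.24431008]] [[165. 299.]
 [158. 209.]]
[[315.42721531 248.79068946]]
```

Request:
arm_command(delta_pos=[[0, 0.036, 0], [0, 0.036, -0.06], [0, 0.036, -0.12], [0, 0.036, -0.176], [0, 0.036, -0.176]], delta_rot=[[0, 0, 0], [0, 0, 0], [0, 0, 0], [0, 0, 0], [0, 0, 0]], claw=[1, 1, 1, 1, 1])

```text
t: 3.12
eef_pos: [477.7, 387.7, 33.1]
tcp_rot: [3.141, 0.001, 0.02]
ft_force: [-0.7, -0.7, -0.0]
opening: 0.008
grip_force: 0.0
```

Request:
arm_command(delta_pos=[[0, -0.015, 0.0], [0, -0.03, 0], [0, -0.05, 0.003], [0, -0.07, 0.006], [0, -0.09, 0.008]], delta_rot=[[0, 0, 0], [0, 0, 0], [0, 0, 0], [0, 0, 0], [0, 0, 0]], claw=[1, 1, 1, 1, 1])

```text
t: 3.53
eef_pos: [478.9, 365.4, 37.6]
tcp_rot: [-3.14, -0.003, 0.02]
ft_force: [-0.1, 4.0, 8.2]
opening: 0.004
grip_force: 4.0
```

```bash
python3 - <<'E'
from cell import *
import cv2,numpy as np
s=state();print(s["eef_pos"],s["ft_force"],s["moment"])
a=cv2.resize(read_camera("side")[220:300,255:355],None,fx=5,fy=5,interpolation=cv2.INTER_CUBIC)
b=cv2.resize(read_camera("wrist")[120:370,220:420],None,fx=1.5,fy=1.5)
o=np.zeros((400,800,3),np.uint8);o[:,:500]=a;o[:375,500:]=b
cv2.imwrite("pics/2.png",o[:,:,::-1]);print(state()["ft_force"],state()["eef_pos"])
E
```

```text
[478.90036235 365.38252543  37.60988188] [-0.11717225  3.98223176  8.16725233] [ 0.78875704  0.0739511  -0.06321733]
[-0.30602782  1.4009821   5.40430932] [478.95240693 364.89273514  37.55667776]
```

View pics/2.png

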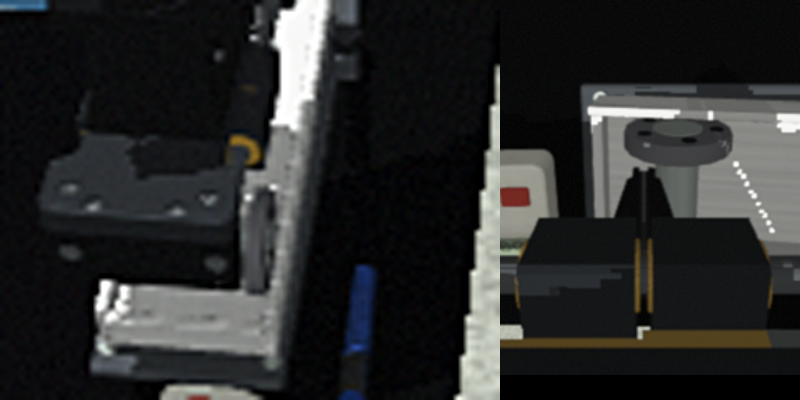

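The roller has left the lip and sits just ahead of the shut fingers (axle right of the fingers in the wrist crop, about (678,190)). The upward force suggests contact near the rounded tip, so I'll advance a little and then lower the tip.

Request:
arm_command(delta_pos=[[0, -0.02, 0.002], [0, -0.04, 0.004], [0, -0.06, 0.006], [0, -0.06, -0.014], [0, -0.06, -0.03]], delta_rot=[[0, 0, 0], [0, 0, 0], [0, 0, 0], [0, 0, 0], [0, 0, 0]], claw=[1, 1, 1, 1, 1])

```text
t: 4.05
eef_pos: [480.1, 351.7, 31.8]
tcp_rot: [-3.137, -0.007, 0.019]
ft_force: [0.2, 0.0, 0.3]
opening: 0.005
grip_force: 0.4
```

Request:
arm_command(delta_pos=[[0, -0.032, 0.004], [0, -0.064, 0.008], [0.001, -0.096, 0.012], [0.002, -0.128, 0.016], [0.002, -0.16, 0.02]], delta_rot=[[0, 0, 0], [0, 0, 0], [0, 0, 0], [0, 0, 0], [0, 0, 0]], claw=[1, 1, 1, 1, 1])

```text
t: 4.47
eef_pos: [478.5, 308.9, 33.5]
tcp_rot: [3.141, 0.0, 0.019]
ft_force: [-0.7, 0.3, 0.5]
opening: 0.007
grip_force: 0.2
```

Request:
arm_command(delta_pos=[[0, -0.032, 0.004], [0, -0.064, 0.008], [0.001, -0.096, 0.012], [0.002, -0.128, 0.016], [0.002, -0.16, 0.02]], delta_rot=[[0, 0, 0], [0, 0, 0], [0, 0, 0], [0, 0, 0], [0, 0, 0]], claw=[1, 1, 1, 1, 1])

```text
t: 4.88
eef_pos: [479.0, 269.3, 38.4]
tcp_rot: [3.141, 0.0, 0.02]
ft_force: [-0.1, 0.8, 0.2]
opening: 0.002
grip_force: 0.2
```

Request:
arm_command(delta_pos=[[0, -0.032, 0.004], [0, -0.064, 0.008], [0.001, -0.096, 0.012], [0.002, -0.128, 0.016], [0.002, -0.16, 0.02]], delta_rot=[[0, 0, 0], [0, 0, 0], [0, 0, 0], [0, 0, 0], [0, 0, 0]], claw=[1, 1, 1, 1, 1])

```text
t: 5.3
eef_pos: [479.5, 229.3, 43.4]
tcp_rot: [3.141, -0.0, 0.02]
ft_force: [-0.5, -0.3, 0.8]
opening: 0.005
grip_force: 0.2
```

Request:
arm_command(delta_pos=[[0, -0.02, 0.006], [0.002, -0.04, 0.012], [0.004, -0.06, 0.016], [0.006, -0.08, 0.018], [0.008, -0.1, 0.022]], delta_rot=[[0, 0, 0], [0, 0, 0], [0, 0, 0], [0, 0, 0], [0, 0, 0]], claw=[1, 1, 1, 1, 1])

```text
t: 5.72
eef_pos: [481.5, 204.8, 48.9]
tcp_rot: [3.142, -0.0, 0.02]
ft_force: [-1.1, 3.6, 2.7]
opening: 0.004
grip_force: 2.1
```

Request:
arm_command(delta_pos=[[0, -0.02, 0.004], [0, -0.04, 0.007], [0, -0.06, 0.01], [0, -0.08, 0.013], [0, -0.088, 0.015]], delta_rot=[[0, 0, 0], [0, 0, 0], [0, 0, 0], [0, 0, 0], [0, 0, 0]], claw=[1, 1, 1, 1, 1])

```text
t: 6.13
eef_pos: [481.3, 182.4, 52.5]
tcp_rot: [3.141, 0.001, 0.02]
ft_force: [0.1, -0.8, -0.4]
opening: 0.006
grip_force: 0.0
```

```bash
python3 - <<'E'
from h import *
from cell import *
import cv2
s=state();print(s["eef_pos"],s["ft_force"])
a=cv2.resize(read_camera("side")[165:265,270:350],None,fx=5,fy=5,interpolation=cv2.INTER_CUBIC)
w=read_camera("wrist");b=cv2.resize(w[100:350,180:440],(390,375))
o=np.zeros((500,800,3),np.uint8);o[:,:400]=a;o[:375,400:790]=b
cv2.imwrite("pics/3.png",o[:,:,::-1])
E
```

```text
[481.27368168 182.35229934  52.53796307] [ 0.06025754 -0.75610961 -0.43472065]
```

View pics/3.png

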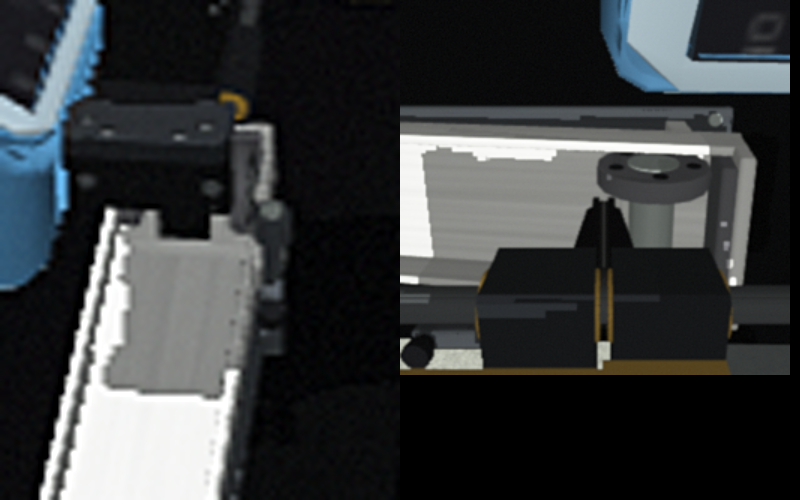

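The wheel sits beside the upper stop (wrist crop: wheel 600–710, stop from about 712) and the push force has vanished. I'll nudge once more, then retreat and lift.

Request:
arm_command(delta_pos=[[0, -0.01, 0.001], [0, -0.016, 0.001], [0, -0.016, 0.001], [0, 0.03, 0], [0, 0.08, 0.05]], delta_rot=[[0, 0, 0], [0, 0, 0], [0, 0, 0], [0, 0, 0], [0, 0, 0]], claw=[1, 1, 1, 1, 1])

```text
t: 6.65
eef_pos: [480.7, 203.3, 63.7]
tcp_rot: [3.141, 0.003, 0.019]
ft_force: [-0.3, 1.1, 0.1]
opening: 0.006
grip_force: 0.0
```

```bash
python3 - <<'E'
from h import *
q=np.load("q.npy")
for r in (45,):
  for a in(-.3,-.1,.2,.5,.8,1.1,1.35,1.5708):
    u=np.array([np.sin(a),np.cos(a)]);n=np.array([np.cos(a),-np.sin(a)])
    g=10 if a==-.3 else 0
    c=np.array([-44,-65])+r*u-(5+g+10*abs(n[0])+12*abs(n[1]))*n
    print(a,c.round(1),chute([*c,27],q).round(1))
E
```

```text
-0.3 [-84.1 -30.3] [[397.3 225.9  62. ]]
-0.1 [-64.6 -21.8] [[416.7 234.7  61. ]]
0.2 [-51.9 -17.5] [[429.3 239.3  60.4]]
0.5 [-39.6 -16.1] [[441.6 240.9  60.3]]
0.8 [-26.1 -18.9] [[455.2 238.4  60.6]]
1.1 [-13.1 -26.6] [[468.3 231.1  61.5]]
1.35 [ -4.2 -36.7] [[477.4 221.2  62.8]]
1.5708 [  1. -48.] [[482.8 210.1  64.1]]
```

Request:
arm_command(delta_pos=[[0, 0.02, 0.12], [0, 0.04, 0.2], [-0.12, 0.08, 0.2], [-0.24, 0.12, 0.2], [-0.35, 0.12, 0.2]], delta_rot=[[0, 0, 0], [0, 0, 0], [0, 0, 0], [0, 0, 0], [0, 0, 0]], claw=[1, 1, 1, 1, 1])

```text
t: 7.07
eef_pos: [392.7, 234.7, 115.3]
tcp_rot: [-3.141, -0.001, 0.02]
ft_force: [0.1, -0.2, -0.3]
opening: 0.006
grip_force: 0.0
```

```bash
python3 - <<'E'
from h import *
from cell import *
import cv2
q=np.load("q.npy")
print(state()["eef_pos"])
a=cv2.resize(read_camera("top")[160:230,225:345],None,fx=5,fy=5,interpolation=cv2.INTER_CUBIC)
b=cv2.resize(read_camera("side")[180:240,300:340],None,fx=5,fy=5,interpolation=cv2.INTER_CUBIC)
o=np.zeros((350,800,3),np.uint8);o[:,:600]=a;o[:300,600:]=b
cv2.imwrite("pics/4.png",o[:,:,::-1])
print(((proj("top",chute([(22,-97,22),(-22,-97,22),(26,-85,22)],q))-[225,160]+.5)*5).round())
E
```

```text
[392.65932743 234.73554014 115.33193086]
[[453. 114.]
 [455. 200.]
 [429. 107.]]
```

View pics/4.png

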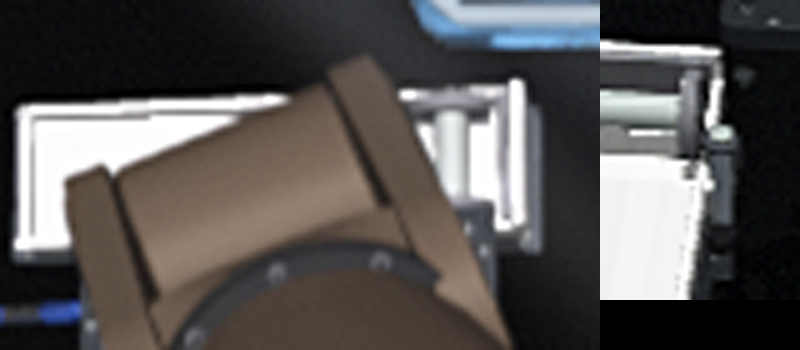

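The roller is seated: its axle is at (453,150) in the top crop, against a predicted 453–455 for y −97. The keeper is still outside the wall. I'll lower outside the bar and begin the sweep.

Request:
arm_command(delta_pos=[[0, 0, -0.1], [0, 0, -0.2], [0, 0, -0.218], [0.04, 0, -0.218], [0.08, 0, -0.218]], delta_rot=[[0, 0, 0], [0, 0, 0], [0, 0, 0], [0, 0, 0], [0, 0, 0]], claw=[1, 1, 1, 1, 1])

```text
t: 7.58
eef_pos: [415.2, 233.6, 61.0]
tcp_rot: [3.141, 0.0, 0.02]
ft_force: [-0.2, 0.2, 0.2]
opening: 0.005
grip_force: 0.0
```

Request:
arm_command(delta_pos=[[0.03, 0.004, 0], [0.06, 0.01, 0], [0.09, 0.02, -0.001], [0.12, 0.024, -0.002], [0.15, 0.024, -0.002]], delta_rot=[[0, 0, 0], [0, 0, 0], [0, 0, 0], [0, 0, 0], [0, 0, 0]], claw=[1, 1, 1, 1, 1])

```text
t: 8.0
eef_pos: [452.4, 239.4, 60.4]
tcp_rot: [-3.141, -0.001, 0.02]
ft_force: [-1.4, -0.3, 0.4]
opening: 0.005
grip_force: 0.5
```

Request:
arm_command(delta_pos=[[0.034, -0.012, 0.002], [0.063, -0.034, 0.004], [0.084, -0.053, 0.007], [0.1, -0.073, 0.01], [0.112, -0.095, 0.013]], delta_rot=[[0, 0, 0], [0, 0, 0], [0, 0, 0], [0, 0, 0], [0, 0, 0]], claw=[1, 1, 1, 1, 1])

```text
t: 8.42
eef_pos: [479.9, 214.7, 63.4]
tcp_rot: [3.142, -0.0, 0.02]
ft_force: [-0.8, 0.9, 0.5]
opening: 0.003
grip_force: 0.4
```

Request:
arm_command(delta_pos=[[0.008, -0.016, 0.002], [0.01, -0.026, 0.003], [0.01, -0.034, 0.003], [0.01, -0.038, 0.003], [0.01, -0.038, 0.003]], delta_rot=[[0, 0, 0], [0, 0, 0], [0, 0, 0], [0, 0, 0], [0, 0, 0]], claw=[1, 1, 1, 1, 1])

```text
t: 8.83
eef_pos: [482.4, 207.0, 64.3]
tcp_rot: [-3.14, -0.002, 0.019]
ft_force: [-0.4, 11.3, -1.6]
opening: 0.006
grip_force: 5.6
```

An 11 N reaction means the keeper is on its end stop. I'll retreat, lift clear and check.

Request:
arm_command(delta_pos=[[0, 0.04, 0.002], [0, 0.1, 0.05], [0, 0.14, 0.2], [-0.1, 0.16, 0.3], [-0.2, 0.16, 0.4]], delta_rot=[[0, 0, 0], [0, 0, 0], [0, 0, 0], [0, 0, 0], [0, 0, 0]], claw=[1, 1, 1, 1, 1])

```text
t: 9.25
eef_pos: [431.7, 246.9, 165.1]
tcp_rot: [3.142, -0.001, 0.02]
ft_force: [-0.2, 0.6, 0.0]
opening: 0.005
grip_force: 0.0
```

Request:
arm_command(delta_pos=[[-0.05, 0.14, 0.1], [-0.1, 0.28, 0.1], [-0.15, 0.42, 0.1], [-0.2, 0.56, 0.1], [-0.2, 0.7, 0.1]], delta_rot=[[0, 0, 0], [0, 0, 0], [0, 0, 0], [0, 0, 0], [0, 0, 0]], claw=[1, 1, 1, 1, 1])

```text
t: 9.67
eef_pos: [379.4, 422.6, 189.6]
tcp_rot: [3.141, 0.0, 0.021]
ft_force: [1.1, 0.3, -0.2]
opening: 0.005
grip_force: 0.0
```

```bash
python3 - <<'E'
from h import *
from cell import *
import cv2
q=np.load("q.npy")
print(state()["eef_pos"],state()["ft_force"])
a=cv2.resize(read_camera("top")[160:240,200:345],None,fx=5,fy=5,interpolation=cv2.INTER_CUBIC)
cv2.imwrite("pics/5.png",a[:,:,::-1])
for t in(1.35,1.45,1.57): print(t,((proj("top",chute([kp(t,0,37),kp(t,65,47),kp(t,72,37)],q))-[200,160]+.5)*5).round().tolist())
E
```

```text
[379.43860711 422.61930461 189.60361902] [ 1.05890819  0.31597913 -0.1904331 ]
1.35 [[513.0, 241.0], [480.0, 113.0], [480.0, 104.0]]
1.45 [[513.0, 241.0], [493.0, 111.0], [494.0, 101.0]]
1.57 [[513.0, 241.0], [508.0, 109.0], [511.0, 99.0]]
```

View pics/5.png

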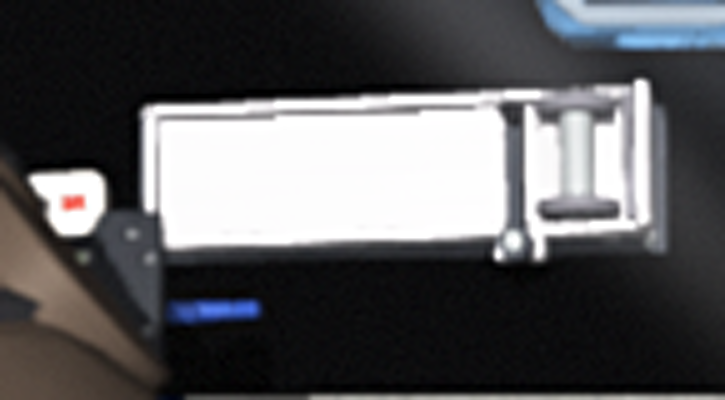

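The bar lies straight across, from the pivot at (513,241) to its end at (511,102), which matches pi/2. The roller is seated behind it at (577,150), and the arm is clear.

```bash
python3 -c "
from cell import *
print(job_done())"
```

```text
the job is handed in; nothing more can be done
None
```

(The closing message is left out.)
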